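Start the hold-down screw of the cooling block

TASK

The yellow knob on the bench mixer drives the hold-down screw of the blue cooling block, and the screw is sitting crossed on its thread. Turn the knob backward (anticlockwise seen from above) until you feel or see the screw drop into its thread, then forward (clockwise) one full turn from there so that it is started but not run down, and stop. Finish with the gripper still closed on the knob, holding it still, and leave the tubes, bottle, jar and box lid where they are.

Things in the scene. Friction and masses are not known exactly. Their poses are not given: they have to be found in the camera images.
- knob_grip (a point): point on the upright axis of the yellow round ribbed knob (diameter 41, 36 tall), 14 below its flat top, 22 above its underside, about 104 above the table; x axis along the black pointer line on the knob. The knob turns but never rises or sinks. 2 under it is the clear boss (diameter 45): fingertips go at most 22 below this point. Nothing else within 55 of the axis is higher than the boss
- knob (a joint): turn of the knob, rad; grows anticlockwise from above (backward). Its zero tells nothing of the thread, whose lip is elsewhere each time: 0.5 to 2.4 rad backward of the start, with a stop about 1.1 beyond. Forward from the start it jams. Resists with under 0.15 N m and stays where left, so let go and regrasp at any angle as needed: a full turn is 6.28. A 15 to 30 N grip turns it
- core (a joint): height (m) of the sprung screw core, which turns with the knob and slides in it even while the knob is gripped; 0 on the thread's lip. Starts at -0.005 to -0.001, climbs to 0 as the knob goes backward (0.012 a turn), then drops within 0.3 s to -0.012 to -0.010: the thread drop. Forward from there it sinks 0.012 a turn, to -0.024 to -0.022 after one turn; the thread ends at -0.026
- pin_top (a point): top centre of the core's pin (diameter 12) that sticks up from the middle of the knob's top and shows the core's height: 23 to 28 above the knob's top at the start (red end of 15, bare steel below it), about 16 to 18 after the drop, about 4 to 6 after one turn forward
- mixer: fixed white and aluminium bench mixer, 160 x 270 x 30 tall, origin under its centre, with the blue cooling block (95 x 110, top 75 above the table) centred 58 along its +y and the yellow knob's axis 80 along its -y
- tube0: loose sample tube, diameter 18, 48 tall, origin at the centre of its underside; stands 28 deep in a hole of the blue block. A bystander: leave it alone
- tube1: loose sample tube, diameter 18, 48 tall, origin at the centre of its underside; stands 28 deep in a hole of the blue block. A bystander: leave it alone
- tube2: loose sample tube, diameter 18, 48 tall, origin at the centre of its underside; stands 28 deep in a hole of the blue block. A bystander: leave it alone
- tube3: loose sample tube, diameter 18, 48 tall, origin at the centre of its underside; stands 28 deep in a hole of the blue block. A bystander: leave it alone
- bottle: white plastic bottle, diameter 60, 130 tall, origin at the centre of its underside. A bystander
- jar: amber jar with white cap, diameter 70, 80 tall, origin at the centre of its underside. A bystander
- boxlid: white lid of a freezer box lying open side up, 130 x 130 x 30, origin at the centre of its underside. A bystander

How it is judged (in metres and radians):
On the way, in this order (a step that is already met when the one before it is completed fails the run):
1. the knob was turned backward until the screw core dropped off the lip into the thread (core between 8.5 and 13.2 mm below the lip) (value of joint core between -0.0132 and -0.0085 m), for 0.1 s.
2. the knob was turned forward about one turn, sinking the core to 20.4 mm or more below the lip (value of joint core below -0.0204 m), for 0.1 s.
At the end, for the whole second after the job is handed in: the screw is one turn in from the drop (core 20.4 to 25.4 mm below the lip, that is within about an eighth of a turn either way of one turn), the fingers still press on the knob with more than 2 N, and the knob stands still (under 0.15 rad/s) (value of joint core between -0.0254 and -0.0204 m and contact force between the fingers and knob above 2 N and velocity of joint knob between -0.15 and 0.15 rad/s); the arm keeps its last pose, push and grip.
It fails at once if a tube, the bottle, the jar or the box lid was moved more than 20 mm (distance of any of tube0, tube1, tube2, tube3, bottle, jar, boxlid from where it was at the start of the episode above 0.02 m).
It also fails if it takes over 54 s, if anything falls off the work surface, if the arm or the gripper's body presses on something with over 40 N, if the wrist force passes 120 N, or if a joint passes its speed limit or range.

ROBOT

A 6-joint arm with a two-finger parallel gripper is mounted at the origin on the work surface. World frame = base frame: x ahead of the robot, y to its left, z up, the work surface at z = 0. Lengths are in m, angles in degrees, forces in N, time in s.
With the tool pointing down it reaches from about 0.3 to 0.875 m from the base axis. Payload 6.4 kg.
Tool frame: the origin (TCP) lies between the finger pads; the fingertips stand 8 mm ahead of it and the grasp point (between the pads) lies 11 mm behind it (robot.finger_overhang is the z of the fingertips in the tool frame, in m); z points along the fingers, x is the direction in which the jaws open and shut, and the axes are right-handed (so a half turn about z gives the same grasp; the last joint's range is limited). The gripper opens to 88 mm and grips with 3 to 60 N. Pads are 18 mm wide; open, the fingers measure 123 mm over their backs; the gripper's body (75 mm by 187 mm) begins 45 mm behind the grasp point.
Start: joints at [52.924, 10.359, 92.074, -0, 77.567, -11.82], TCP at [0.245, 0.52, 0.247] pointing down, gripper open.
Joint ranges: [-171.53, 171.53], [-51.25, 118.39], [17.06, 147.69], [-65.23, 245.23], [0, 150.52], [-178.68, 178.68]. Speed limits (degrees/s): [147.25, 147.25, 172.46, 180, 180, 180].

INTERFACE

Orientations are given as a 3x3 rotation matrix whose columns are the frame's x, y, z axes.
In Python, from station import read_state, vision, robot, spotter gives the robot as it stands.
- The arm moves only by the tool carry_out, never from a script. Its argument "series" is a list that holds one entry, the list of rows, each a list of 7 numbers: the turn, a rotation vector about the tool's x, y, z in rad, then the shift along the tool's x, y, z in m, then the closure, from -1 (fully open) to 1 (shut), so that 0 is half open. A call has 1 to 8 rows; each row is the pose to reach, as a shift and turn from the pose commanded when the call began, along the tool's axes at that moment; what a row does not reach only later rows make up. A row lasts 1/10 s, in which the tool goes at most 50 mm and 8.59 degrees, less where a joint would pass 70% of its speed; a pose out of reach is approached as far as the arm can. A call with a gripper value outside its range is refused whole. The fingers move at their own pace and stop on an object; "squeeze" is the grip in N (left out, the last holds). Time passes only in rows, so rows that repeat a pose let the fingers close. It gives the time, the measured TCP pose, the force and the opening at its end, in the units of the state.
- read_state(): the state, without advancing time (a new reading comes with each control period).
- vision.get_image(name): name is "scene" or "side" or "wrist"; returns (picture, depth): 384x512x3 uint8, red, green, blue; 384x512 float32, m along the optical axis (not along the pixel's ray), 0 where there is no reading.
- vision.get_calibration(name): a dict with "mtx" (3x3 intrinsics, pixels), "R" (3x3) and "t" (3): a world point X has camera coordinates R X + t. Camera axes: x right, y down, z forward; pixel columns grow to the right and rows downward; lengths in m; the calibration is good to about 2 mm. The wrist camera is an equidistant fisheye: a pixel r from the principal point sees the ray r / f radians off the axis. A picture is of the moment at which its call begins: read the wrist's pose just before it. get_calibration takes no time and is no camera call; for the wrist camera it gives the pose at the moment of the call.
- robot.hand_in(): hands the job in, once; it reports no verdict.
Trained networks look in the newest picture that a camera, given by its name, has taken for a name from the list of things; names that differ only in an ending like _2 or _b are one class to them, and where a whole thing is asked for, a point or a joint stands for the part that bears it (a point fixed in the world has none). Each returns a list of dicts, best first, with "p" (0 to 1); they miss things now and then, are a little off and sometimes report something else, mostly with a low value. They report only what shows in the picture. A call takes as long as a camera call.
- spotter.find_in(camera, query): "point" ([column, row] in pixels, amid what is visible of it).
The state is a dict: "time_s": time; "q": joint angles; "qd": joint speeds; "tau": joint torques, N m; "position": TCP position; "eef_rot": TCP orientation; "wrist_force": force on the tool from outside, world axes, zero at the start; "torque": the same for the moment, N m; "gripper_width": finger opening in m.
Only numpy, scipy, OpenCV 4.12 (cv2) and the standard library are available. Lean on these libraries where they do the work, as an engineer would, in place of code of your own. Each camera call takes 0.05 s, during which the arm holds its last target.

## Working session

There is one attempt and no reset: what is moved stays moved. The work goes in short steps, Python scripts to look and compute and a tool call to move; the robot and the scene stay as the last step left them, time stands still between calls to the robot, and variables do not carry over. Pictures are saved under pics/ and viewed, and the job is handed in when it is done.

Besides the shell and the picture viewer there is one more tool, called after "Request:" as name(argument=value, ...) on one line, values as JSON. carry_out: Moves the arm, as the interface text tells. Its arguments: {"type":"object","properties":{"series":{"type":"array"},"squeeze":{"type":"number"}},"required":["series"]}

```bash
ls; mkdir -p pics; python3 - <<'E'
from station import read_state, vision, robot, spotter
import cv2,numpy as np
s=read_state()
for k,v in s.items(): print(k,np.round(v,4).tolist())
for c in ["scene","side","wrist"]:
    im,d=vision.get_image(c); cal=vision.get_calibration(c)
    cv2.imwrite(f"pics/{c}0.png",im[:,:,::-1])
    print(c,{k:np.round(v,4).tolist() for k,v in cal.items()})
    for q in ["knob_grip","pin_top"]:
        r=spotter.find_in(c,q)[:2]
        for e in r:
            u,v=e["point"]; z=d[int(v),int(u)]
            X=None
            if c!="wrist":
                X=cal["R"].T@(np.linalg.inv(cal["mtx"])@np.array([u,v,1])*z-cal["t"])
            print(c,q,e,z,X)
a=[cv2.imread(f"pics/{c}0.png") for c in ["scene","side","wrist"]]
E
```

```text
pics
time_s 0.0
q [52.9235, 10.399, 92.1316, -0.0017, 77.5669, -11.8206]
qd [-0.0417, -0.0047, 0.024, 0.0437, -0.0992, 0.0462]
tau [-0.0008, -43.3886, -34.184, 0.0701, 0.0388, -0.0001]
position [0.245, 0.5196, 0.2458]
eef_rot [[0.4267, 0.9044, -0.001], [0.9044, -0.4267, -0.0014], [-0.0017, -0.0003, -1.0]]
wrist_force [-0.0536, -0.4654, -0.7864]
torque [0.0438, -0.0122, -0.0063]
gripper_width 0.0884
scene {'mtx': [[426.4497, 0.0, 258.2357], [0.0, 426.4497, 194.6645], [0.0, 0.0, 1.0]], 'R': [[0.5018, 0.8649, 0.0143], [0.5132, -0.2844, -0.8098], [-0.6963, 0.4137, -0.5865]], 't': [-0.3287, -0.1879, 1.5128]}
scene knob_grip {'point': [213.6, 191.3], 'p': 0.78} 1.0739306 [ 0.50625028 -0.04550459  0.11521461]
scene knob_grip {'point': [280.0, 203.3], 'p': 0.47} 1.0853044 [0.59815178 0.09566553 0.08628082]
scene pin_top {'point': [213.2, 191.5], 'p': 0.17} 1.0739306 [ 0.50600332 -0.04651903  0.11479237]
side {'mtx': [[468.0732, 0.0, 249.4652], [0.0, 468.0732, 189.5396], [0.0, 0.0, 1.0]], 'R': [[0.9493, -0.3143, -0.0093], [-0.2165, -0.6318, -0.7443], [0.228, 0.7085, -0.6678]], 't': [-0.5325, 0.2459, 1.3261]}
side knob_grip {'point': [244.6, 197.4], 'p': 0.52} 1.4446095 [0.56619557 0.06137426 0.08097537]
side knob_grip {'point': [231.5, 221.5], 'p': 0.48} 1.314755 [ 0.48875503 -0.06088499  0.11926697]
wrist {'mtx': [[297.3186, 0.0, 255.647], [0.0, 297.3186, 193.8798], [0.0, 0.0, 1.0]], 'R': [[0.4279, 0.9038, -0.0007], [0.8587, -0.4062, 0.3125], [0.2821, -0.1343, -0.9499]], 't': [-0.5752, -0.0412, 0.3914]}
```

```bash
python3 - <<'E'
import cv2,numpy as np
a=cv2.imread("pics/scene0.png")[90:290,110:380]
b=cv2.imread("pics/side0.png")[110:310,130:400]
cv2.imwrite("pics/c0.png",np.vstack([cv2.resize(a,None,fx=1.5,fy=1.5),cv2.resize(b,None,fx=1.5,fy=1.5)]))
E
```

```text
(no output)
```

View pics/scene0.png

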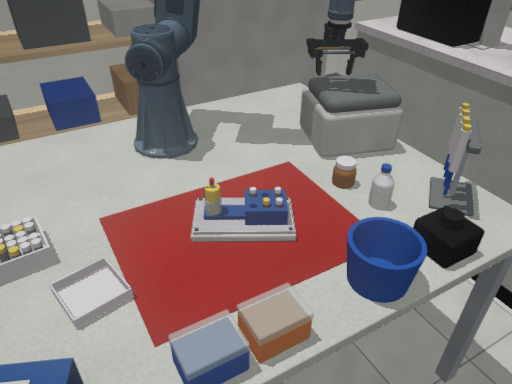

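View pics/side0.png

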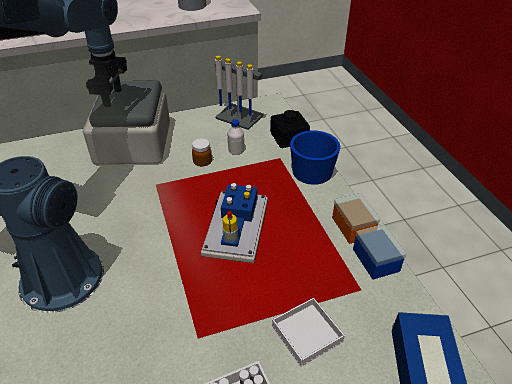

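View pics/wrist0.png

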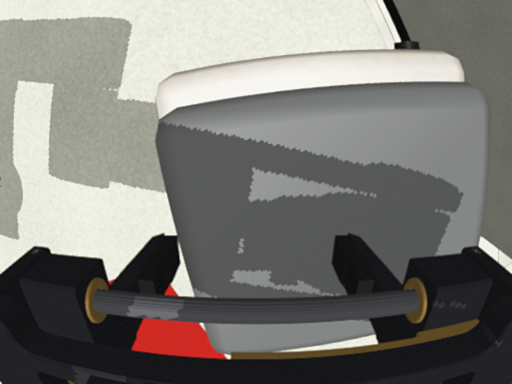

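The scene view shows the yellow knob at about (213,192) with its red pin at (212,181). The side view has it at about (230,222). The gripper is over a grey case in the background. Next I'll measure the knob axis.

```bash
cat > h.py <<'E'
from station import read_state, vision, robot, spotter
import cv2,numpy as np
def cloud(c,im,d,cal):
    v,u=np.mgrid[0:384,0:512]
    p=np.stack([u,v,np.ones_like(u)],-1)@np.linalg.inv(cal["mtx"]).T*d[...,None]
    return (p-cal["t"])@cal["R"]
def masks(im):
    h=cv2.cvtColor(im,cv2.COLOR_RGB2HSV)
    H,S,V=h[...,0],h[...,1],h[...,2]
    return (H>18)&(H<35)&(S>130)&(V>70)
E
python3 - <<'E'
from h import *
for c,(x,y) in dict(scene=(213,192),side=(231,222)).items():
    im,d=vision.get_image(c); cal=vision.get_calibration(c)
    P=cloud(c,im,d,cal); m=masks(im); w=np.zeros_like(m); w[y-25:y+25,x-18:x+18]=1
    m&=w&(d>0); p=P[m]; print(c,m.sum(),p.mean(0),np.percentile(p,[2,50,98],axis=0).round(4).tolist())
    t=p[p[:,2]>0.114]; print("top",len(t),t.mean(0),t.min(0),t.max(0))
    cr=im[y-45:y+45,x-60:x+60,::-1]; cv2.imwrite(f"pics/z{c}.png",cv2.resize(cr,None,fx=6,fy=6,interpolation=0))
    # circle fit on side points
    from scipy.optimize import least_squares
    s=p[(p[:,2]<0.115)&(p[:,2]>0.085)]
    C=-cal["R"].T@cal["t"]
    r=least_squares(lambda k:np.hypot(s[:,0]-k[0],s[:,1]-k[1])-0.0205,p[:,:2].mean(0)+0.01*(p[:,:2].mean(0)-C[:2])/np.linalg.norm(p[:,:2].mean(0)-C[:2]),loss="soft_l1",f_scale=0.001)
    print("fit",r.x,np.abs(r.fun).mean())
    # edge-based: mean column at mid
    for o in np.arange(0,1):pass
E
```

```text
scene 205 [ 0.50031252 -0.04730956  0.10656079] [[0.4807, -0.0619, 0.0857], [0.5022, -0.0491, 0.1086], [0.5095, -0.0267, 0.1198]]
top 74 [ 0.49660652 -0.04379991  0.11749144] [ 0.47456345 -0.06158006  0.11431993] [ 0.50949973 -0.02495433  0.12025838]
fit [ 0.48724915 -0.041678  ] 0.0011640593193857091
side 188 [ 0.48662869 -0.05071325  0.10612251] [[0.4669, -0.0665, 0.0827], [0.4852, -0.0563, 0.1122], [0.5361, 0.0455, 0.1203]]
top 84 [ 0.48624562 -0.04887539  0.11732486] [ 0.46692769 -0.06546101  0.11417726] [ 0.50584775 -0.02582252  0.12364186]
fit [ 0.48710367 -0.04399237] 0.00375871908815686
```

View pics/zscene.png

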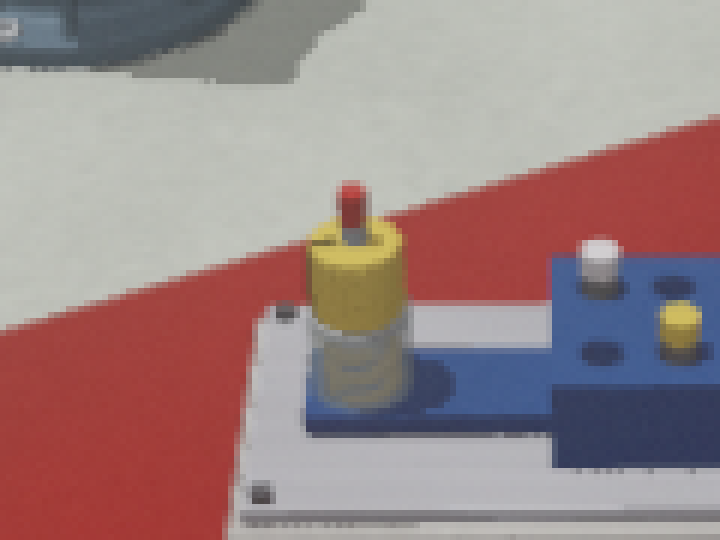

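View pics/zside.png

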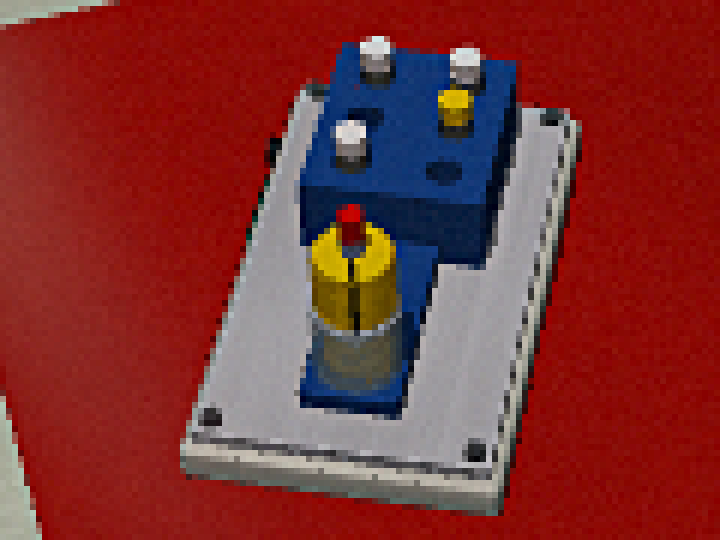

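The two fits agree: the knob axis is near (0.487, -0.043). I'll move above it now and bring the tool yaw down to about -100°, so there is room to turn backward.

Request:
carry_out(series=[[[0, 0, 0.14, -0.03, 0.034, -0.02, -1], [0, 0, 0.28, -0.06, 0.068, -0.02, -1], [0, 0, 0.42, -0.09, 0.102, -0.02, -1], [0, 0, 0.56, -0.12, 0.136, -0.02, -1], [0, 0, 0.7, -0.15, 0.17, -0.02, -1], [0, 0, 0.84, -0.18, 0.204, -0.02, -1], [0, 0, 0.98, -0.21, 0.238, -0.02, -1], [0, 0, 1.12, -0.24, 0.272, -0.02, -1]]], squeeze=25)

```text
time_s: 1.35
position: [0.3893, 0.1853, 0.2671]
eef_rot: [[1.0, 0.004, 0.001], [0.004, -1.0, 0.0], [0.001, -0.0, -1.0]]
wrist_force: [0.4, 0.5, 0.2]
gripper_width: 0.0881
```

```bash
cat > rel.py <<'E'
from h import *
import sys
def rel(tx,ty,tz):
    s=read_state(); R=np.array(s["eef_rot"]);p=np.array(s["position"])
    print(s["time_s"],p.round(4),"yaw",np.degrees(np.arctan2(R[1,0],R[0,0])).round(1),"q6",np.round(s["q"][5],1),"w",s["gripper_width"],"F",np.round(s["wrist_force"],1),"T",np.round(s["torque"],2))
    print("shift",(R.T@(np.array([tx,ty,tz])-p)).round(4))
E
python3 -c "
from rel import *
rel(.487,-.043,.2)"
```

```text
1.35 [0.3893 0.1853 0.2671] yaw 0.3 q6 9.3 w 0.08812442338616785 F [0.4 0.5 0.2] T [ 0.02  0.02 -0.02]
shift [0.0966 0.2287 0.0671]
```

Request:
carry_out(series=[[[0, 0, 0.14, 0.016, 0.038, 0.01, -1], [0, 0, 0.28, 0.032, 0.076, 0.02, -1], [0, 0, 0.42, 0.048, 0.114, 0.03, -1], [0, 0, 0.56, 0.064, 0.152, 0.04, -1], [0, 0, 0.7, 0.08, 0.19, 0.05, -1], [0, 0, 0.84, 0.09, 0.214, 0.06, -1], [0, 0, 0.98, 0.097, 0.229, 0.067, -1], [0, 0, 1.12, 0.097, 0.229, 0.067, -1]]])

```text
time_s: 2.15
position: [0.4884, -0.0431, 0.1987]
eef_rot: [[0.437, -0.899, -0.001], [-0.899, -0.437, 0.0], [-0.001, 0.001, -1.0]]
wrist_force: [-0.2, 0.6, -0.7]
gripper_width: 0.0881
```

Request:
carry_out(series=[[[0, 0, 0.14, 0, 0, 0, -1], [0, 0, 0.28, 0, 0, 0, -1], [0, 0, 0.42, 0, 0, 0, -1], [0, 0, 0.56, 0, 0, 0, -1], [0, 0, 0.63, 0, 0, 0, -1], [0, 0, 0.63, 0, 0, 0, -1]]])

```text
time_s: 2.75
position: [0.4882, -0.0411, 0.1998]
eef_rot: [[-0.169, -0.986, 0.0], [-0.986, 0.169, -0.0], [0.0, -0.0, -1.0]]
wrist_force: [-0.1, -1.0, 0.7]
gripper_width: 0.0881
```

```bash
python3 -c "
from rel import *
rel(.487,-.043,.098)
for c,(x,y) in dict(scene=(213,175),side=(231,205)).items():
    im,d=vision.get_image(c)
    cv2.imwrite('pics/a%s.png'%c,cv2.resize(im[y-55:y+55,x-60:x+60,::-1],None,fx=5,fy=5,interpolation=0))
im,d=vision.get_image('wrist'); cv2.imwrite('pics/awrist.png',im[:,:,::-1])
print(spotter.find_in('wrist','knob_grip')[:2],spotter.find_in('wrist','pin_top')[:2])
cal=vision.get_calibration('wrist')
for X in [(.487,-.043,.118),(.487,-.043,.143)]:
    c=cal['R']@np.array(X)+cal['t']; th=np.arctan2(np.hypot(c[0],c[1]),c[2]); f=cal['mtx'][0,0]
    print(X,cal['mtx'][:2,2]+f*th*c[:2]/np.hypot(c[0],c[1]))
"
```

```text
2.75 [ 0.4882 -0.0411  0.1998] yaw -99.7 q6 81.0 w 0.08809997645365024 F [-0.1 -1.   0.7] T [0.02 0.1  0.03]
shift [0.0021 0.0009 0.1018]
[{'point': [257.9, 203.0], 'p': 0.64}, {'point': [119.7, 120.1], 'p': 0.28}] [{'point': [257.8, 211.8], 'p': 0.95}, {'point': [198.3, 149.3], 'p': 0.7}]
(0.487, -0.043, 0.118) [259.53968251 204.95944364]
(0.487, -0.043, 0.143) [259.98403499 217.21643622]
```

View pics/awrist.png

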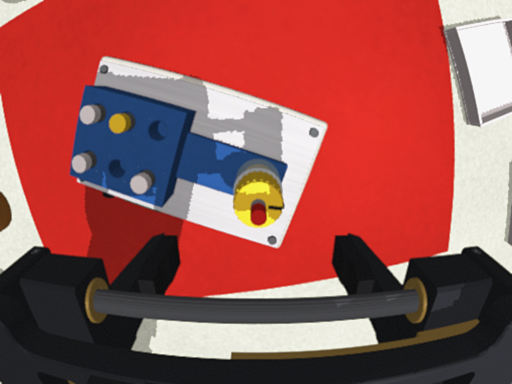

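```bash
python3 -c "
from rel import *
print(np.round(read_state()['q'],2))"
```

```text
[-18.72   2.19 106.77   0.    71.03  80.91]
```

The wrist view shows the knob centred between the fingers, with the red pin at (258,212), about 1 mm from the prediction. I'll go down and close on it.

Request:
carry_out(series=[[[0, 0, 0, 0.001, 0.001, 0.03, -1], [0, 0, 0, 0.001, 0.001, 0.06, -1], [0, 0, 0, 0.001, 0.001, 0.085, -1], [0, 0, 0, 0.001, 0.001, 0.1, -1], [0, 0, 0, 0.001, 0.001, 0.102, -1], [0, 0, 0, 0.001, 0.001, 0.102, 1], [0, 0, 0, 0.001, 0.001, 0.102, 1], [0, 0, 0, 0.001, 0.001, 0.102, 1]]], squeeze=25)

```text
time_s: 3.8
position: [0.4879, -0.0422, 0.0989]
eef_rot: [[-0.168, -0.986, 0.002], [-0.986, 0.168, -0.001], [0.0, -0.002, -1.0]]
wrist_force: [-0.4, -0.7, 0.5]
gripper_width: 0.066
```

Request:
carry_out(series=[[[0, 0, 0, 0, 0, 0, 1], [0, 0, 0, 0, 0, 0, 1], [0, 0, 0, 0, 0, 0, 1]]])

```text
time_s: 4.1
position: [0.4872, -0.0419, 0.098]
eef_rot: [[-0.168, -0.986, 0.0], [-0.986, 0.168, -0.0], [0.0, -0.0, -1.0]]
wrist_force: [-0.3, -0.7, -1.1]
gripper_width: 0.0421
```

```bash
cat > look.py <<'E'
from rel import *
import sys
def look(n):
    rel(.487,-.043,.098)
    o=[]
    for c,(x,y) in dict(scene=(213,185),side=(231,215)).items():
        im,d=vision.get_image(c)
        h=cv2.cvtColor(im,cv2.COLOR_RGB2HSV)[y-40:y+20,x-20:x+20].astype(int)
        o.append(cv2.resize(im[y-40:y+40,x-40:x+40,::-1],None,fx=5,fy=5,interpolation=0))
    cv2.imwrite(f'pics/{n}.png',np.hstack(o))
look(sys.argv[1])
E
python3 look.py g0
```

```text
4.1 [ 0.4872 -0.0419  0.098 ] yaw -99.7 q6 80.8 w 0.04205233971485741 F [-0.3 -0.7 -1.1] T [ 0.03  0.16 -0.02]
shift [0.0011 0.     0.    ]
```

View pics/g0.png

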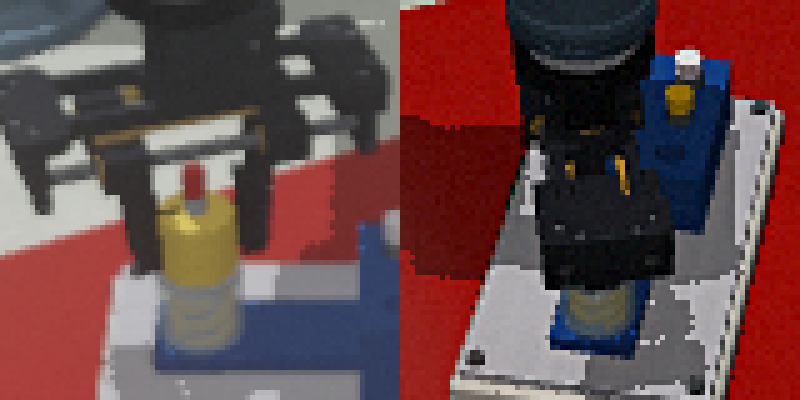

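The scene view shows the pin between the open-sided fingers, and the jaws have just reached the knob. I'll settle the grip and turn backward in steps.

Request:
carry_out(series=[[[0, 0, 0, 0, 0, 0, 1], [0, 0, 0, 0, 0, 0, 1], [0, 0, -0.08, 0, 0, 0, 1], [0, 0, -0.16, 0, 0, 0, 1], [0, 0, -0.24, 0, 0, 0, 1], [0, 0, -0.32, 0, 0, 0, 1], [0, 0, -0.4, 0, 0, 0, 1], [0, 0, -0.4, 0, 0, 0, 1]]])

```text
time_s: 5.0
position: [0.4871, -0.0427, 0.098]
eef_rot: [[0.231, -0.973, -0.0], [-0.973, -0.231, -0.001], [0.001, 0.0, -1.0]]
wrist_force: [-3.3, -4.9, 2.5]
gripper_width: 0.0392
```

```bash
cat >> look.py <<'E'
im,d=vision.get_image('wrist'); w=im[:,:,::-1]
cv2.imwrite(f'pics/{sys.argv[1]}w.png',np.hstack([cv2.imread(f'pics/{sys.argv[1]}.png')[:,:400],cv2.resize(w[180:380,155:355],(400,400),interpolation=0)]))
E
python3 look.py g1
```

```text
5.0 [ 0.4871 -0.0427  0.098 ] yaw -76.6 q6 57.8 w 0.03915536989670121 F [-3.3 -4.9  2.5] T [-0.85  0.47 -0.05]
shift [ 0.0003  0.0002 -0.    ]
```

View pics/g1w.png

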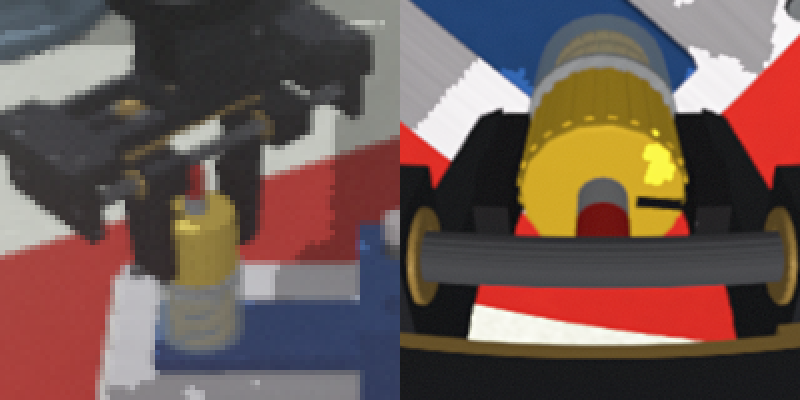

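The wrist view shows the pointer fixed relative to the jaws, so the knob is turning with them. About 10 mm of bare steel is still visible below the red, so no drop yet.

Request:
carry_out(series=[[[0, 0, -0.08, 0, 0, 0, 1], [0, 0, -0.16, 0, 0, 0, 1], [0, 0, -0.24, 0, 0, 0, 1], [0, 0, -0.32, 0, 0, 0, 1], [0, 0, -0.4, 0, 0, 0, 1], [0, 0, -0.4, 0, 0, 0, 1], [0, 0, -0.4, 0, 0, 0, 1]]])

```text
time_s: 5.85
position: [0.4872, -0.0428, 0.098]
eef_rot: [[0.59, -0.808, 0.0], [-0.808, -0.59, -0.001], [0.001, 0.001, -1.0]]
wrist_force: [-1.6, -6.3, 2.4]
gripper_width: 0.0393
```

```bash
python3 look.py g2
```

```text
5.85 [ 0.4872 -0.0428  0.098 ] yaw -53.9 q6 35.0 w 0.03933834227235713 F [-1.6 -6.3  2.4] T [-0.84  0.48  0.03]
shift [0.0001 0.0003 0.    ]
```

View pics/g2w.png

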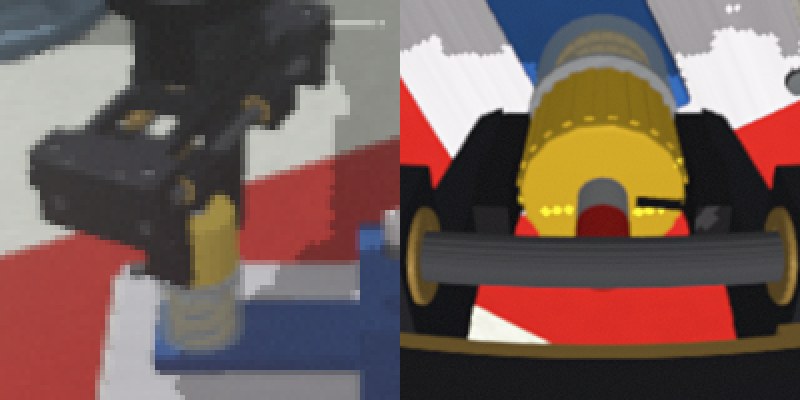

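The wrist view still shows plenty of steel, with the red starting at row 205, so there's no drop yet. I'll keep turning.

Request:
carry_out(series=[[[0, 0, -0.08, 0, 0, 0, 1], [0, 0, -0.16, 0, 0, 0, 1], [0, 0, -0.24, 0, 0, 0, 1], [0, 0, -0.32, 0, 0, 0, 1], [0, 0, -0.4, 0, 0, 0, 1], [0, 0, -0.4, 0, 0, 0, 1], [0, 0, -0.4, 0, 0, 0, 1]]])

```text
time_s: 6.7
position: [0.4872, -0.0428, 0.098]
eef_rot: [[0.858, -0.514, 0.0], [-0.514, -0.858, -0.002], [0.001, 0.001, -1.0]]
wrist_force: [-2.5, -5.6, 2.6]
gripper_width: 0.0393
```

```bash
python3 look.py g3
```

```text
6.7 [ 0.4872 -0.0428  0.098 ] yaw -30.9 q6 12.1 w 0.039336083583743964 F [-2.5 -5.6  2.6] T [-1.02  0.42  0.01]
shift [-0.0001  0.0003 -0.    ]
```

View pics/g3w.png

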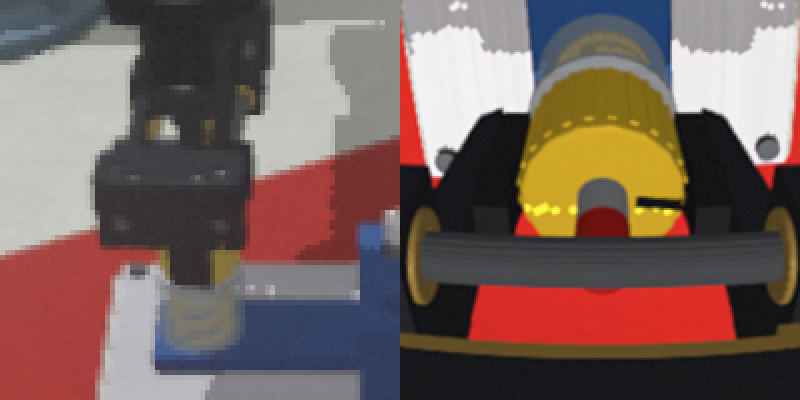

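No drop yet: the red starts at row 208 and is climbing slowly.

Request:
carry_out(series=[[[0, 0, -0.08, 0, 0, 0, 1], [0, 0, -0.16, 0, 0, 0, 1], [0, 0, -0.24, 0, 0, 0, 1], [0, 0, -0.32, 0, 0, 0, 1], [0, 0, -0.4, 0, 0, 0, 1], [0, 0, -0.4, 0, 0, 0, 1], [0, 0, -0.4, 0, 0, 0, 1]]])

```text
time_s: 7.55
position: [0.4873, -0.0428, 0.098]
eef_rot: [[0.99, -0.139, 0.0], [-0.139, -0.99, -0.002], [0.001, 0.002, -1.0]]
wrist_force: [-1.8, -6.2, 1.6]
gripper_width: 0.0394
```

```bash
python3 look.py g4
```

```text
7.55 [ 0.4873 -0.0428  0.098 ] yaw -8.0 q6 -10.8 w 0.03938469632222355 F [-1.8 -6.2  1.6] T [-1.02  0.37 -0.  ]
shift [-0.0003  0.0002  0.    ]
```

View pics/g4w.png

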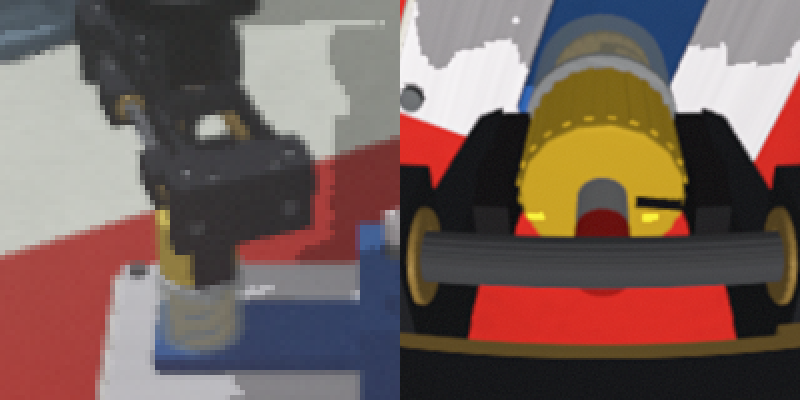

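Still climbing, with the red at row 210. That is 1.6 rad backward so far.

Request:
carry_out(series=[[[0, 0, -0.08, 0, 0, 0, 1], [0, 0, -0.16, 0, 0, 0, 1], [0, 0, -0.24, 0, 0, 0, 1], [0, 0, -0.32, 0, 0, 0, 1], [0, 0, -0.4, 0, 0, 0, 1], [0, 0, -0.4, 0, 0, 0, 1], [0, 0, -0.4, 0, 0, 0, 1]]])

```text
time_s: 8.4
position: [0.4874, -0.0429, 0.098]
eef_rot: [[0.966, 0.257, 0.001], [0.257, -0.966, -0.002], [0.0, 0.002, -1.0]]
wrist_force: [-0.7, -5.5, 1.3]
gripper_width: 0.0394
```

```bash
python3 look.py g5
```

```text
8.4 [ 0.4874 -0.0429  0.098 ] yaw 14.9 q6 -33.8 w 0.03941207147761348 F [-0.7 -5.5  1.3] T [-1.01  0.27  0.05]
shift [-0.0004  0.      0.    ]
```

View pics/g5w.png

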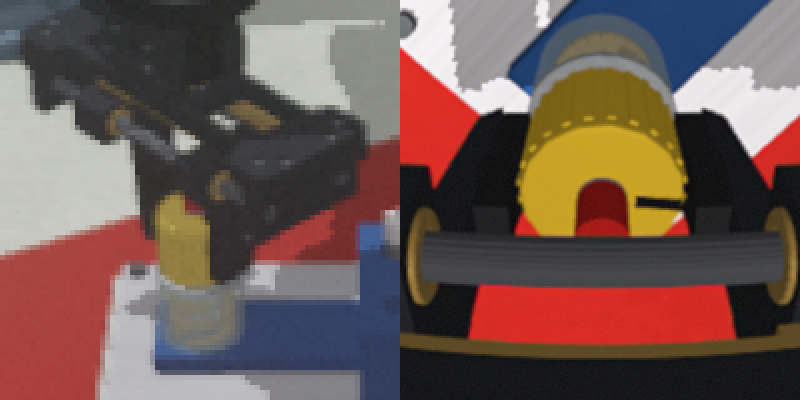

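The screw has dropped: the red now starts almost at the knob's top (row 182), with only about 1 mm of steel. The lip lay between 1.6 and 2.0 rad. I'll hold briefly, then turn forward.

Request:
carry_out(series=[[[0, 0, 0, 0, 0, 0, 1], [0, 0, 0, 0, 0, 0, 1], [0, 0, 0, 0, 0, 0, 1], [0, 0, 0.1, 0, 0, 0, 1], [0, 0, 0.2, 0, 0, 0, 1], [0, 0, 0.3, 0, 0, 0, 1], [0, 0, 0.4, 0, 0, 0, 1], [0, 0, 0.5, 0, 0, 0, 1]]])

```text
time_s: 9.35
position: [0.4873, -0.0429, 0.098]
eef_rot: [[0.97, -0.242, 0.0], [-0.242, -0.97, -0.002], [0.001, 0.002, -1.0]]
wrist_force: [-1.1, -5.8, 2.3]
gripper_width: 0.0393
```

Request:
carry_out(series=[[[0, 0, 0.1, 0, 0, 0, 1], [0, 0, 0.2, 0, 0, 0, 1], [0, 0, 0.3, 0, 0, 0, 1], [0, 0, 0.4, 0, 0, 0, 1], [0, 0, 0.5, 0, 0, 0, 1], [0, 0, 0.6, 0, 0, 0, 1], [0, 0, 0.7, 0, 0, 0, 1], [0, 0, 0.8, 0, 0, 0, 1]]])

```text
time_s: 10.15
position: [0.4871, -0.0427, 0.098]
eef_rot: [[0.503, -0.864, -0.0], [-0.864, -0.503, -0.001], [0.001, 0.001, -1.0]]
wrist_force: [-1.0, -5.4, 2.8]
gripper_width: 0.0391
```

```bash
python3 look.py f1
```

```text
10.15 [ 0.4871 -0.0427  0.098 ] yaw -59.8 q6 41.0 w 0.03911479555937643 F [-1.  -5.4  2.8] T [-0.86  0.51  0.07]
shift [ 0.0002  0.0002 -0.    ]
```

View pics/f1w.png

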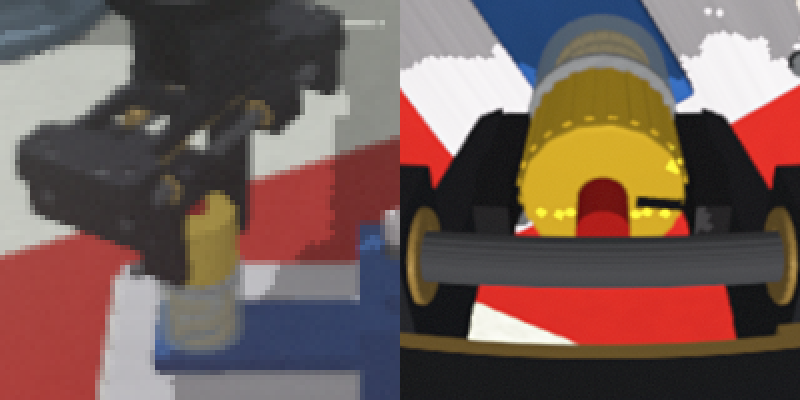

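The pointer is steady in the jaws and all the steel has gone below the top, so the core is sinking. Next is 2.1 rad more forward before I regrasp.

Request:
carry_out(series=[[[0, 0, 0.13, 0, 0, 0, 1], [0, 0, 0.26, 0, 0, 0, 1], [0, 0, 0.39, 0, 0, 0, 1], [0, 0, 0.52, 0, 0, 0, 1], [0, 0, 0.65, 0, 0, 0, 1], [0, 0, 0.78, 0, 0, 0, 1], [0, 0, 0.91, 0, 0, 0, 1], [0, 0, 1.04, 0, 0, 0, 1]]])

```text
time_s: 11.1
position: [0.4872, -0.0425, 0.098]
eef_rot: [[-0.492, -0.871, 0.0], [-0.871, 0.492, -0.001], [0.001, -0.001, -1.0]]
wrist_force: [-1.4, -4.0, 2.3]
gripper_width: 0.0394
```

Request:
carry_out(series=[[[0, 0, 0.13, 0, 0, 0, 1], [0, 0, 0.26, 0, 0, 0, 1], [0, 0, 0.39, 0, 0, 0, 1], [0, 0, 0.52, 0, 0, 0, 1], [0, 0, 0.65, 0, 0, 0, 1], [0, 0, 0.78, 0, 0, 0, 1], [0, 0, 0.91, 0, 0, 0, 1], [0, 0, 1.06, 0, 0, 0, 1]]])

```text
time_s: 11.9
position: [0.4874, -0.0424, 0.098]
eef_rot: [[-1.0, 0.004, 0.001], [0.004, 1.0, -0.001], [-0.001, -0.001, -1.0]]
wrist_force: [-0.7, -3.2, 1.6]
gripper_width: 0.0391
```

Request:
carry_out(series=[[[0, 0, 0, 0, 0, 0, 1], [0, 0, 0, 0, 0, 0, 1]]])

```text
time_s: 12.1
position: [0.4874, -0.0423, 0.098]
eef_rot: [[-1.0, -0.006, 0.001], [-0.006, 1.0, -0.001], [-0.001, -0.001, -1.0]]
wrist_force: [-1.4, -5.2, 2.2]
gripper_width: 0.0396
```

```bash
python3 look.py f2
```

```text
12.1 [ 0.4874 -0.0423  0.098 ] yaw -179.7 q6 160.8 w 0.03958049545582108 F [-1.4 -5.2  2.2] T [-0.67  0.24 -0.05]
shift [ 0.0004 -0.0007  0.    ]
```

View pics/f2w.png

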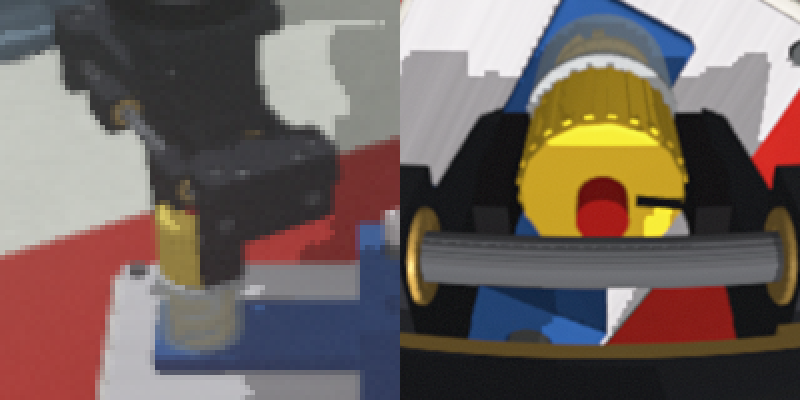

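It has turned 3.40 rad forward with no slip, and the pin is at about 10 mm. Now I'll open, rotate back and regrasp.

Request:
carry_out(series=[[[0, 0, 0, 0, 0, 0, -0.5], [0, 0, 0, 0, 0, 0, -0.5], [0, 0, 0, 0, 0, 0, -0.5], [0, 0, -0.14, 0, 0, 0, -0.5], [0, 0, -0.28, 0, 0, 0, -0.5], [0, 0, -0.42, 0, 0, 0, -0.5], [0, 0, -0.56, 0, 0, 0, -0.5], [0, 0, -0.7, 0, 0, 0, -0.5]]])

```text
time_s: 13.05
position: [0.4868, -0.0414, 0.0974]
eef_rot: [[-0.76, -0.65, -0.001], [-0.65, 0.76, 0.001], [-0.0, 0.001, -1.0]]
wrist_force: [-0.4, 0.5, 0.6]
gripper_width: 0.0658
```

Request:
carry_out(series=[[[0, 0, -0.14, 0, 0, 0, -0.5], [0, 0, -0.28, 0, 0, 0, -0.5], [0, 0, -0.42, 0, 0, 0, -0.5], [0, 0, -0.56, 0, 0, 0, -0.5], [0, 0, -0.7, 0, 0, 0, -0.5], [0, 0, -0.84, 0, 0, 0, -0.5], [0, 0, -0.98, 0, 0, 0, -0.5], [0, 0, -1.12, 0, 0, 0, -0.5]]])

```text
time_s: 13.85
position: [0.4868, -0.0414, 0.0975]
eef_rot: [[0.254, -0.967, -0.001], [-0.967, -0.254, 0.001], [-0.001, 0.0, -1.0]]
wrist_force: [0.9, -0.5, 0.9]
gripper_width: 0.0662
```

Request:
carry_out(series=[[[0, 0, -0.14, 0, 0, 0, -0.5], [0, 0, -0.28, 0, 0, 0, -0.5], [0, 0, -0.42, 0, 0, 0, -0.5], [0, 0, -0.56, 0, 0, 0, -0.5], [0, 0, -0.7, 0, 0, 0, -0.5], [0, 0, -0.84, 0, 0, 0, -0.5], [0, 0, -0.9, 0, 0, 0, -0.5], [0, 0, -0.9, 0, 0, 0, -0.5]]])

```text
time_s: 14.65
position: [0.4869, -0.0415, 0.0975]
eef_rot: [[0.913, -0.407, -0.0], [-0.407, -0.913, 0.001], [-0.001, -0.0, -1.0]]
wrist_force: [0.3, 0.4, -0.5]
gripper_width: 0.0665
```

Request:
carry_out(series=[[[0, 0, 0, 0, 0, 0, 1], [0, 0, 0, 0, 0, 0, 1], [0, 0, 0, 0, 0, 0, 1], [0, 0, 0, 0, 0, 0, 1], [0, 0, 0, 0, 0, 0, 1], [0, 0, 0, 0, 0, 0, 1]]])

```text
time_s: 15.25
position: [0.4876, -0.0421, 0.0978]
eef_rot: [[0.913, -0.408, 0.001], [-0.408, -0.913, -0.0], [0.001, -0.0, -1.0]]
wrist_force: [3.8, -1.0, -2.9]
gripper_width: 0.039
```

```bash
python3 look.py f3
```

```text
15.25 [ 0.4876 -0.0421  0.0978] yaw -24.1 q6 5.2 w 0.03897266719817054 F [ 3.8 -1.  -2.9] T [-0.2  -0.47 -0.08]
shift [-0.0002  0.0011 -0.0002]
```

View pics/f3w.png

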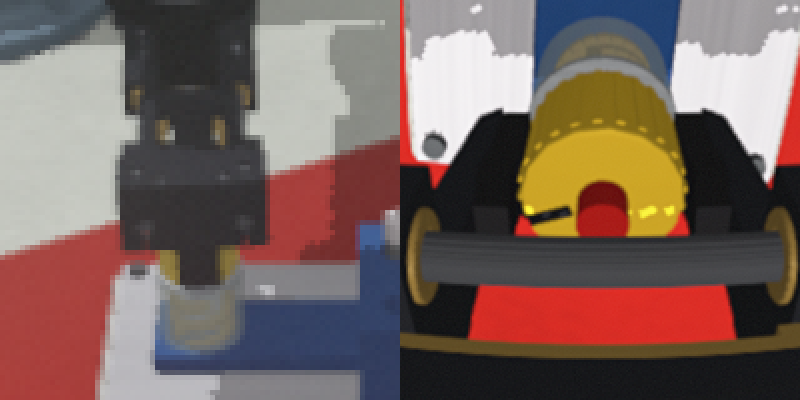

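The regrasp is good: the pointer has shifted about 155° in the jaw frame, so the knob stayed put. I'll turn forward 2.6 rad.

Request:
carry_out(series=[[[0, 0, 0.1, 0, 0, 0, 1], [0, 0, 0.2, 0, 0, 0, 1], [0, 0, 0.3, 0, 0, 0, 1], [0, 0, 0.4, 0, 0, 0, 1], [0, 0, 0.5, 0, 0, 0, 1], [0, 0, 0.6, 0, 0, 0, 1], [0, 0, 0.7, 0, 0, 0, 1], [0, 0, 0.8, 0, 0, 0, 1]]])

```text
time_s: 16.2
position: [0.4879, -0.0425, 0.0978]
eef_rot: [[0.34, -0.941, 0.002], [-0.941, -0.34, -0.001], [0.002, -0.001, -1.0]]
wrist_force: [6.1, -3.0, -6.8]
gripper_width: 0.0393
```

Request:
carry_out(series=[[[0, 0, 0.1, 0, 0, 0, 1], [0, 0, 0.2, 0, 0, 0, 1], [0, 0, 0.3, 0, 0, 0, 1], [0, 0, 0.4, 0, 0, 0, 1], [0, 0, 0.5, 0, 0, 0, 1], [0, 0, 0.6, 0, 0, 0, 1], [0, 0, 0.7, 0, 0, 0, 1], [0, 0, 0.8, 0, 0, 0, 1]]])

```text
time_s: 17.0
position: [0.4878, -0.0429, 0.0978]
eef_rot: [[-0.438, -0.899, 0.002], [-0.899, 0.438, -0.002], [0.001, -0.002, -1.0]]
wrist_force: [5.1, -5.2, -6.8]
gripper_width: 0.0394
```

Request:
carry_out(series=[[[0, 0, 0.1, 0, 0, 0, 1], [0, 0, 0.2, 0, 0, 0, 1], [0, 0, 0.3, 0, 0, 0, 1], [0, 0, 0.4, 0, 0, 0, 1], [0, 0, 0.5, 0, 0, 0, 1], [0, 0, 0.6, 0, 0, 0, 1], [0, 0, 0.7, 0, 0, 0, 1], [0, 0, 0.8, 0, 0, 0, 1]]])

```text
time_s: 17.8
position: [0.4875, -0.0432, 0.0978]
eef_rot: [[-0.95, -0.312, 0.001], [-0.312, 0.95, -0.002], [-0.0, -0.003, -1.0]]
wrist_force: [3.4, -7.1, -5.5]
gripper_width: 0.0394
```

Request:
carry_out(series=[[[0, 0, 0.08, 0, 0, 0, 1], [0, 0, 0.15, 0, 0, 0, 1], [0, 0, 0.2, 0, 0, 0, 1], [0, 0, 0.2, 0, 0, 0, 1], [0, 0, 0.2, 0, 0, 0, 1], [0, 0, 0.2, 0, 0, 0, 1]]])

```text
time_s: 18.4
position: [0.4874, -0.0432, 0.0978]
eef_rot: [[-0.993, -0.121, 0.001], [-0.121, 0.993, -0.002], [-0.001, -0.002, -1.0]]
wrist_force: [3.5, -6.4, -3.9]
gripper_width: 0.0392
```

```bash
python3 look.py f4
```

```text
18.4 [ 0.4874 -0.0432  0.0978] yaw -173.0 q6 154.2 w 0.03918309439547854 F [ 3.5 -6.4 -3.9] T [-1.03 -0.56 -0.08]
shift [ 0.0004  0.0002 -0.0002]
```

View pics/f4w.png

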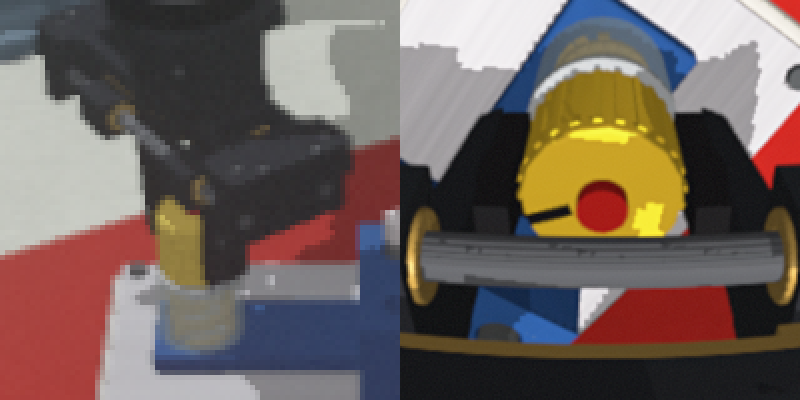

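View pics/f4.png

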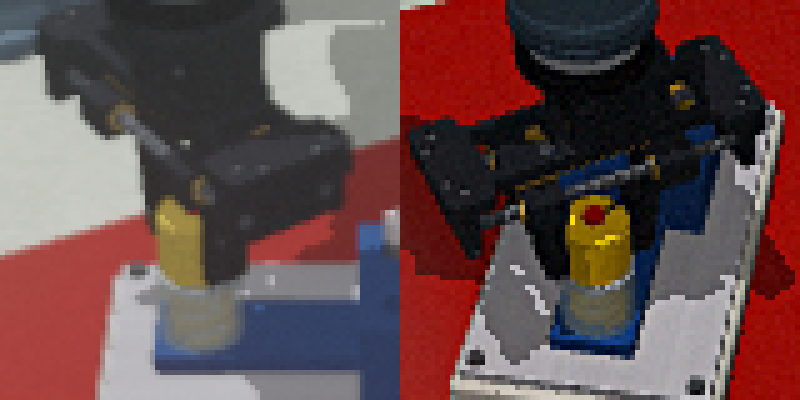

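The pin is now short, and the pointer hasn't moved in the jaws. I'll measure its height above the knob's top from the wrist depth.

```bash
python3 - <<'E'
from h import *
cal=vision.get_calibration('wrist'); im,d=vision.get_image('wrist')
v,u=np.mgrid[0:384,0:512]; f=cal['mtx'][0,0]
dx,dy=u-cal['mtx'][0,2],v-cal['mtx'][1,2]; r=np.hypot(dx,dy)+1e-9; t=np.tan(r/f)
p=np.stack([dx/r*t*d,dy/r*t*d,d],-1); P=(p-cal['t'])@cal['R']
h=cv2.cvtColor(im,cv2.COLOR_RGB2HSV)
w=np.zeros(d.shape,bool); w[245:300,215:300]=1
red=w&((h[...,0]<8)|(h[...,0]>172))&(h[...,1]>150)&(np.hypot(P[...,0]-.487,P[...,1]+.043)<.009)&(v<298)
yel=w&masks(im)&(np.hypot(P[...,0]-.487,P[...,1]+.043)<.018)
print(red.sum(),np.percentile(P[red][:,2],[5,25,50,75,95]).round(4)); print(yel.sum(),np.percentile(P[yel][:,2],[5,50,95]).round(4))
top=P[red][:,2]>np.percentile(P[red][:,2],75)-.002
print(P[red][top].mean(0),top.sum())
E
```

```text
491 [0.1202 0.1221 0.1226 0.123  0.1235]
2733 [0.1169 0.1178 0.1187]
[ 0.48695165 -0.0426482   0.12266413] 448
```

The pin stands 4.9 mm above the knob's top, so the core is at about -0.0231, in the middle of the 20.4–25.4 mm band. I'm handing in.

```bash
python3 -c "
from h import *
s=read_state();print(s['time_s'],np.round(s['qd'],2),s['gripper_width']);print(robot.hand_in())"
```

```text
18.6 [-0.03 -0.02  0.02  0.03  0.03 -0.04] 0.03934216038350347
the job is handed in; nothing more can be done
None
```

The screw is started about one turn into its thread, and I handed the job in at 18.6 s with the gripper still closed on the knob; no verdict came back.

- **Backward:** I turned the knob back in 0.4 rad steps. The wrist camera showed the pin drop between 1.6 and 2.0 rad.
- **Forward:** I then turned it forward about 6.0 rad, with one regrasp at 3.4 rad. I aimed a little under a full 6.28 rad to land in the middle of the allowed band.
- **Final core height:** wrist-camera depth put the pin top 4.9 mm above the knob's top. That puts the core about 23.1 mm below the lip; the allowed range is 20.4 to 25.4 mm.
- **Grip:** the arm was at rest with the jaws stopped on the knob at 39 mm and the grip set to 25 N. I didn't measure the contact force itself. The pointer line stayed fixed relative to the jaws while turning, so I saw no slip.
- **Bystanders:** I didn't re-measure the tubes, bottle, jar or box lid at the end. The gripper worked only around the knob, and no wrist force reading went above about 10 N.

No checks failed or disagreed.

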